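Clamp a stone cast in the wedge vice

ROBOT

A 7-joint arm with a two-finger parallel gripper is mounted at the origin on a cart in front of the work surface, level with it; the furniture and walls round the work are solid. World frame = base frame: x ahead of the robot, y to its left, z up, the work surface at z = 0. Lengths are in m, angles in rad, forces in N, time in s.
With the tool pointing down it reaches from about 0.425 to 0.925 m from the base axis. Payload 6.8 kg.
Tool frame: the origin (TCP) lies where the fingers leave the gripper's body, on its centre line; the fingertips stand 73 mm ahead of it and the grasp point (between the pads) lies 54 mm ahead of it; z points along the fingers, y is the line along which they close (so a half turn about z gives the same grasp; the last joint's range is limited). The gripper opens to 85 mm and grips with 20 to 120 N. Pads are 22 mm wide; open, the fingers measure 114 mm over their backs; the gripper's body (76 mm by 85 mm) begins 54 mm behind the grasp point. The pads swing forward as they close: fully open they stand 13 mm farther back than shut.
Start: joints at [1.168, 0.477, 0.022, 1.555, -0.011, 1.109, -0.083], TCP at [0.196, -0.646, 0.304] pointing down, gripper open.
Joint ranges: [-2.96, 2.96], [-0.34, 2.1], [-1.41, 1.46], [0.24, 2.44], [-1.37, 4.51], [0.17, 1.92], [-2.96, 2.96]. Speed limits (rad/s): [2.39, 2.39, 3.14, 3.14, 3.14, 3.14, 3.14].

INTERFACE

Orientations are given as a rotation vector (axis times angle).
In Python, from bench import r, camrig, hand_in gives the robot as it stands (r), with the cameras (camrig) and the job as plain functions.
- The arm moves only by the shell command python3 drive.py 'ROWS' [OPENING] [FORCE]. ROWS is one flat JSON list of numbers that holds 1 to 5 rows one after another, with no inner brackets; each row has 6 numbers: dx, dy, dz in a scale on which 1.0 is 30 cm, then a rotation vector rx, ry, rz in fractions of the full range, 1 being pi rad; each row is the pose to reach, as a shift and turn from the pose commanded when the command began, along the tool's axes at that moment; what a row does not reach only later rows make up. A row lasts 1/10 s, in which the tool goes at most 0.05 m and 0.15 rad, less where a joint would pass 70% of its speed; a pose out of reach is approached as far as the arm can. OPENING is the finger opening in m, set as the command begins (- or left out keeps the last). The fingers move at their own pace and stop on an object; FORCE is the grip in N (left out, the last holds). Time passes only in rows, so rows that do not move let the fingers close. It prints the time, the measured TCP pose, the force, the opening and the grip force at its end. Input that does not fit is refused with a message, and nothing moves.
- r.get_obs(): the state, without advancing time (a new reading comes with each control period).
- camrig.grab_frame(name): name is "scene" or "side" or "wrist"; returns (picture, depth): 384x512x3 uint8, blue, green, red; 384x512 float32, m along the optical axis (not along the pixel's ray), 0 where there is no reading.
- camrig.camera_info(name): a dict with "camera_matrix" (3x3 intrinsics, pixels), "R" (3x3) and "t" (3): a world point X has camera coordinates R X + t. Camera axes: x right, y down, z forward; pixel columns grow to the right and rows downward; lengths in m; the calibration is good to about 2 mm. A picture is of the moment at which its call begins: read the wrist's pose just before it. camera_info takes no time and is no camera call; for the wrist camera it gives the pose at the moment of the call.
- hand_in(): hands the job in; it is judged then, once.
The state is a dict: "clock": time; "joints": joint angles; "qvel": joint speeds; "tau": joint torques, N m; "tcp_pos": TCP position; "orientation": TCP orientation; "contact_force": force on the tool from outside, world axes, zero at the start; "moment": the same for the moment, N m; "grip_width": finger opening in m; "gripper_force": force on a finger pad.
Only numpy, scipy, OpenCV 4.12 (cv2) and the standard library are available. Lean on these libraries where they do the work, as an engineer would, in place of code of your own. Each camera call takes 0.05 s, during which the arm holds its last target. There are 200 camera calls.

TASK

Clamp the stone cast in the wedge vice so that it is held fast for trimming. Slide the clamp bar by its knob until its straight face lies flush against the heel of the cast and the cast is hard up against the fixed jaw; then start the nose of the loose wooden wedge a few centimetres into the open end of the ramp channel behind the bar, lying flat with its straight side to the bar, let go of it, and with the fingertips press firmly on its thick end until it jams tight. Leave the other things on the bench where they are.

Things in the scene. Friction and masses are not known exactly. Their poses are not given: they have to be found in the camera images.
- vice: Wedge vice fixed on the bench: aluminium bed 10 mm thick (top at z = 10 mm), spanning x -102..72, y -113..85 mm of its frame. Frame on the bench top: x from the ramp rail to the fixed jaw (roughly away from the robot), y along the channel the way the wedge is driven (roughly to the robot's left). In order along x: slanted ramp rail, channel, clamp bar, cast, fixed jaw.
- jaw_face (a point): middle of the fixed jaw's face on the bed (vice x +45, y 0, z 10 mm); the jaw is an upright plate 130 mm long along y, its top 36 mm above the bench
- clamp_bar (a joint): clamp bar's travel along the vice's x, m: 0 = drawn back, about 0.018 = cast clamped, end stop 0.030. Bar: steel, 20 mm thick, y -56..78 mm, top 36 mm above bench, on two guide rods (y +-47 mm, below its top). Takes 1 to 2 N to slide, stays where left, stops dead on the clamped cast. Drawn back, it leaves no room for the wedge; clamped, its rear face is at vice x = -35 mm.
- bar_knob (a point): centre of the grip of the black upright knob on the +y (left) end of the clamp bar, moving with it: cylinder 18 mm in diameter from 46 to 63 mm above the bench, this point 54 mm above it
- cast: loose blue-white stone cast of a lower jaw, 60 (x) x 71 (y) x 41 (z) mm, about 0.11 kg, on the bed between bar and fixed jaw with some play and slightly askew. Origin: centre of its underside; x points from the flat heel (x = -30 mm, faces the bar) to the rounded front (x = +30 mm, faces the fixed jaw)
- wedge: loose beech wedge lying flat, 104 mm long, 22 mm tall, 0.07 kg, waxed. Origin: underside, centre of its thick parallel tail (32 mm wide, y -18..+16; rounded thick end at y = -18). y points to the nose (y = +86, 22 mm wide), z up. Straight side at x = +16, goes to the bar; other side x = -16, tapering 1:7 from y = 16 to x = -6 at the nose, goes to the ramp. In the channel its axes are the vice's.
- wedge_nose (a point): middle of the wedge's nose end face, 11 mm above its underside (wedge x +5, y +86 mm). When the wedge is jammed on the clamped cast, it is at vice y about +36 mm to +44 mm, and the thick end stands 4 to 12 mm out of the channel's open end. Loose, it slides with under 1 N; a firm push of 12 to 20 N jams it, and it then stays jammed by friction
- channel_mouth (a point): open end of the ramp channel: point on its floor (the bed top, 10 mm up), midway between clamped bar and ramp rail (vice x -53, y -56 mm). Both walls rise 26 mm above the floor, higher than the wedge. Cast clamped, the channel is 35 mm wide here and narrows 1:7, on the rail's side only, to 22 mm at vice y = +36 mm. The rail is 22 mm wide, 108 mm long
- denture: bystander: pink acrylic denture with teeth, 51 x 60 x 20 mm, lying beyond the vice on the right; origin under its centre
- wax_carver: bystander: thin double-ended wax carver with a dark red handle, 8 x 179 x 8 mm, on the left of the vice; origin under its centre
- spectacles: bystander: black spectacles, 20 x 131 x 43 mm, on the right beyond the wedge; origin under its centre

How it is judged:
By the outcome, as a careful person would: the job done as asked, in the order asked, and still so for the second after the job is handed in, with the robot touching nothing.
It also fails if it takes over 51 s, if anything falls off the work surface, if the arm or the gripper's body presses on something with over 40 N, if the wrist force passes 120 N, or if a joint passes its speed limit or range.

## Working session

There is one attempt and no reset: what is moved stays moved. The work goes in short steps, Python scripts to look and compute and a shell command to move; the robot and the scene stay as the last step left them, time stands still between calls to the robot, and variables do not carry over. Pictures are saved under pics/ and viewed, at most 10 in all, crops included, and the job is handed in when it is done.

```bash
ls; mkdir -p pics; cat > h.py <<'E'
import numpy as np,cv2
from bench import r, camrig, hand_in
from scipy.spatial.transform import Rotation as Ro
def grab(n,f):
    p,d=camrig.grab_frame(n);cv2.imwrite('pics/'+f+'.png',p);np.save('pics/'+f+'.npy',d);return p,d
def world(n,d,ci=None):
    ci=ci or camrig.camera_info(n);K=np.array(ci["camera_matrix"]);R=np.array(ci["R"]);t=np.array(ci["t"])
    v,u=np.mgrid[:d.shape[0],:d.shape[1]]
    P=np.stack([(u-K[0,2])/K[0,0]*d,(v-K[1,2])/K[1,1]*d,d],-1)
    return (P-t)@R
def ray(n,u,v,z,ci=None):
    ci=ci or camrig.camera_info(n);K=np.array(ci["camera_matrix"]);R=np.array(ci["R"]);t=np.array(ci["t"])
    c=-R.T@t;q=R.T@np.linalg.solve(K,[u,v,1.]);return c+q*(z-c[2])/q[2]
E
python3 - <<'E'
from h import *
o=r.get_obs();print({k:np.round(v,3) for k,v in o.items()})
a,_=grab('scene','s1');b,_=grab('side','d1');
for n in('scene','side'):
    ci=camrig.camera_info(n);print(n,-np.array(ci['R']).T@ci['t'],np.array(ci['R'])[2],ci['camera_matrix'][0][0])
cv2.imwrite('pics/sd1.png',cv2.resize(np.hstack([a,b]),(800,300)))
E
```

```text
bench.py
drive.py
pics
{'clock': np.float64(0.0), 'joints': array([ 1.168,  0.478,  0.022,  1.556, -0.011,  1.109, -0.083]), 'qvel': array([ 0.003,  0.   ,  0.001,  0.   , -0.001,  0.   ,  0.   ]), 'tau': array([-0.0000e+00, -5.9646e+01,  1.6080e+00, -2.8120e+01,  1.3000e-02,
        9.0000e-03,  0.0000e+00]), 'tcp_pos': array([ 0.196, -0.645,  0.303]), 'orientation': array([-3.106e+00, -4.610e-01,  1.000e-03]), 'contact_force': array([ 0.525, -0.264, -0.051]), 'moment': array([-0.03 , -0.046, -0.052]), 'gripper_force': np.float64(0.0), 'grip_width': np.float64(0.085)}
scene [0.11474672 0.58938999 0.44297527] [ 0.49405668 -0.74988776 -0.43997311] 347.5112757201611
side [ 0.44274179 -0.99804682  0.91060563] [ 0.07132122  0.7476715  -0.6602277 ] 494.8690853989664
```

View pics/s1.png

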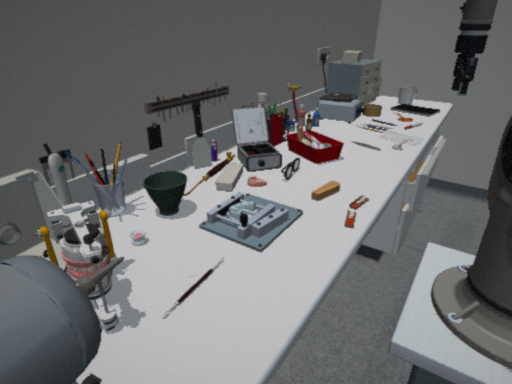

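View pics/d1.png

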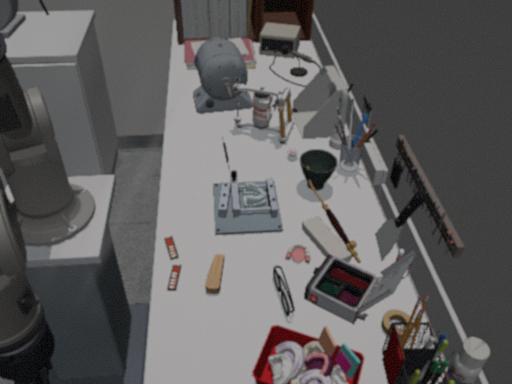

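The scene view shows the vice at about (250,218) and the wedge at (326,190), with the carver at (195,287). The side view shows the vice at (248,205) and the wedge at (215,273), with the spectacles at (284,290). I'll use depth for rough positions.

```bash
python3 - <<'E'
from h import *
d=np.load('pics/d1.npy');p=cv2.imread('pics/d1.png');W=world('side',d)
for n,(u,v) in dict(vTL=(215,184),vTR=(278,180),vBR=(281,228),vBL=(216,231),knob=(235,177),wtop=(219,257),wbot=(213,289),jawfar=(276,195)).items(): print(n,W[v,u].round(3))
hsv=cv2.cvtColor(p,cv2.COLOR_BGR2HSV)
m=cv2.inRange(hsv,(5,80,60),(25,255,255));m[:245]=0;m[300:]=0;m[:,:195]=0;m[:,235:]=0
q=W[(m>0)&(W[...,2]>.015)];print(len(q),q[:,:2].mean(0),np.median(q[:,2]))
c=cv2.boxPoints(cv2.minAreaRect((q[:,:2]*1000).astype(np.float32)));print(c)
a=cv2.imread('pics/s1.png')
cr=np.hstack([cv2.resize(p[170:300,195:300],(420,520),interpolation=2),cv2.resize(a[170:250,195:355],(380,190),interpolation=2).repeat(1,0) if 0 else cv2.copyMakeBorder(cv2.resize(a[165:250,190:350],(380,202),interpolation=2),0,318,0,0,0)])
cv2.imwrite('pics/c1.png',cr)
E
```

```text
vTL [0.442 0.076 0.013]
vTR [ 0.624  0.096 -0.   ]
vBR [ 0.604 -0.116  0.016]
vBL [ 0.438 -0.107  0.01 ]
knob [0.498 0.06  0.048]
wtop [ 0.443 -0.206  0.022]
wbot [ 0.426 -0.295  0.015]
jawfar [0.608 0.019 0.011]
395 [ 0.43155804 -0.26037877] 0.022827062977524595
[[ 403.93753 -997.6949 ]
 [ 442.7418  -998.0468 ]
 [ 449.9689  -201.28192]
 [ 411.16464 -200.93   ]]
```

View pics/c1.png

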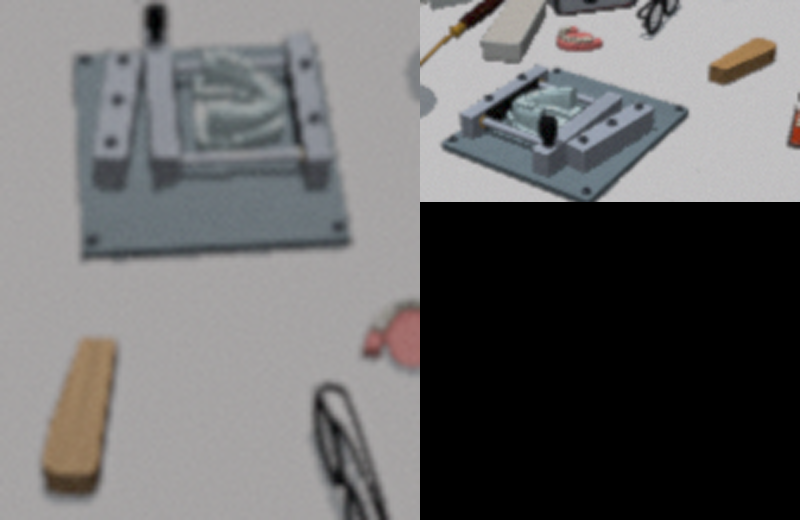

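The wedge's nose already points towards the vice, with its straight side on +x. Next I'll move the wrist camera over the work.

Careful with the scale: shifts go in shares of 30 cm and turns go in shares of pi rad. That gives: -0.17 m / 0.3 = -0.5667, -0.02 m / 0.3 = -0.0667, -0.5 rad / 3.1416 = -0.1592.

```bash
cat > goto.py <<'E'
# prints remaining shift in tool axes to world target x y z and yaw of tool y axis (deg)
import sys
from h import *
t=list(map(float,sys.argv[1:5]));o=r.get_obs();R=Ro.from_rotvec(o['orientation'])
y=np.radians(t[3]);yy=np.array([np.cos(y),np.sin(y),0]);zz=np.array([0,0,-1.]);G=Ro.from_matrix(np.stack([np.cross(yy,zz),yy,zz],1))
print(np.round(R.inv().apply(np.array(t[:3])-o['tcp_pos']),4),'rot',np.round((R.inv()*G).as_rotvec(),4),'t',round(float(o['clock']),2),'F',np.round(o['contact_force'],1),'w',round(float(o['grip_width']),4))
E
python3 goto.py 0.46 -0.10 0.35 0
python3 drive.py '[0.1133,-0.1133,-0.0167,0,0,-0.0318,0.2267,-0.2267,-0.0333,0,0,-0.0637,0.34,-0.34,-0.05,0,0,-0.0955,0.4533,-0.4533,-0.0667,0,0,-0.1273,0.5667,-0.5667,-0.0833,0,0,-0.1592]'
python3 goto.py 0.46 -0.10 0.35 0; python3 -c "
from h import *
o=r.get_obs();ci=camrig.camera_info('wrist');R=Ro.from_rotvec(o['orientation'])
print(R.inv().apply(-np.array(ci['R']).T@ci['t']-o['tcp_pos']),(np.array(ci['R'])@R.as_matrix()).round(2),ci['camera_matrix'])"
```

```text
[ 0.4111 -0.4453 -0.0463] rot [-1.5000e-03 -9.0000e-04 -1.2759e+00] t 0.1 F [ 0.2 -0.   0. ] w 0.0855
clock: 0.6
tcp_pos: [0.3099, -0.4319, 0.3288]
orientation: [-2.894, -1.222, 0.0]
contact_force: [1.7, 0.2, -0.6]
grip_width: 0.0852
gripper_force: 0.0
[ 0.3425 -0.1239 -0.0212] rot [-5.00e-04 -1.00e-04 -7.72e-01] t 0.6 F [ 1.7  0.2 -0.6] w 0.0852
[ 0.07589005  0.00118399 -0.06978341] [[ 0.    1.    0.  ]
 [-0.95  0.   -0.3 ]
 [-0.3  -0.    0.95]] [[278.53396457   0.         257.10506245]
 [  0.         278.53396457 191.99770192]
 [  0.           0.           1.        ]]
```

Converted, 0.225 m / 0.3 = 0.75, 0.18 m / 0.3 = 0.6, -0.15 rad / 3.1416 = -0.0477.

```bash

python3 drive.py '[0.15,-0.0433,0,0,0,-0.0477,0.3,-0.1,0,0,0,-0.0955,0.45,-0.15,0,0,0,-0.1432,0.6,-0.2,-0.0333,0,0,-0.191,0.75,-0.25,-0.0667,0,0,-0.2228]'
python3 goto.py 0.46 -0.10 0.35 0
```

```text
clock: 1.1
tcp_pos: [0.4135, -0.2188, 0.3488]
orientation: [-2.298, -2.141, 0.001]
contact_force: [1.1, -0.8, 1.2]
grip_width: 0.0855
gripper_force: 0.0
[ 0.1218  0.038  -0.0012] rot [-0.001  -0.0001 -0.0707] t 1.1 F [ 1.1 -0.8  1.2] w 0.0855
```

Converted, 0.12 m / 0.3 = 0.4, 0.08 m / 0.3 = 0.2667, -0.07 rad / 3.1416 = -0.0223.

```bash

python3 drive.py '[0.1333,0.04,0,0,0,-0.0095,0.2667,0.0833,0,0,0,-0.0223,0.4,0.1267,0,0,0,-0.0223,0.4,0.1267,0,0,0,-0.0223]'
python3 - <<'E'
from h import *
import json
ci=camrig.camera_info('wrist');p,d=grab('wrist','w1');json.dump({k:np.array(v).tolist() for k,v in ci.items() if k in('R','t','camera_matrix')},open('pics/w1.json','w'))
W=world('wrist',d,ci)
print('table z',np.median(W[...,2]))
np.save('pics/W1.npy',W)
cv2.imwrite('pics/w1b.png',cv2.resize(p,(800,600),interpolation=2))
E
```

```text
clock: 1.5
tcp_pos: [0.4621, -0.098, 0.3492]
orientation: [-2.217, -2.225, -0.004]
contact_force: [-1.3, -0.6, -0.0]
grip_width: 0.0853
gripper_force: 0.0
table z 9.25450569136914e-05
```

View pics/w1b.png

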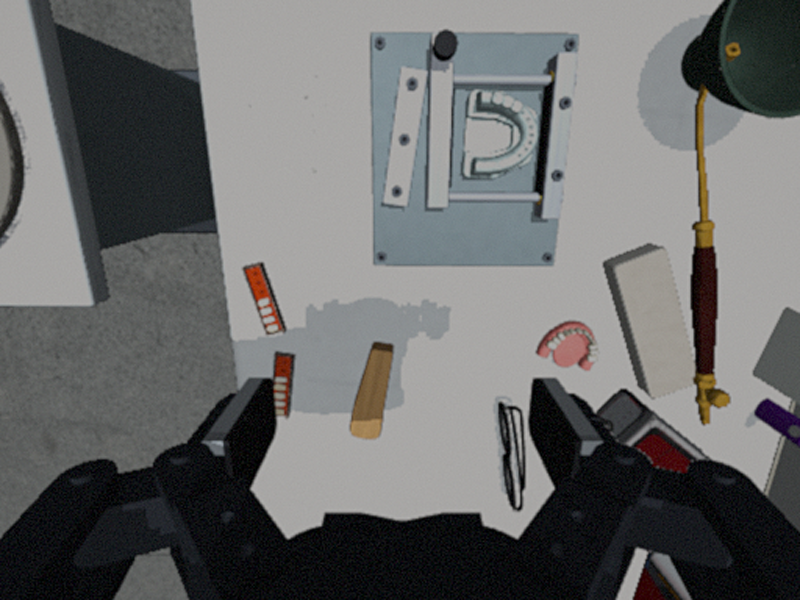

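The wrist view shows the bed with corners at (371,33), (578,33), (553,265) and (374,265). The knob is at (445,45) and the wedge runs from its nose at (382,345) to its thick end at (366,435), all in the 800x600 picture. Now I'll measure.

```bash
cat > meas.py <<'E'
from h import *
def wedge(p,W,ci,zt=.022,x0=180,x1=300,y0=190,y1=300):
    hsv=cv2.cvtColor(p,cv2.COLOR_BGR2HSV)
    m=cv2.inRange(hsv,(8,60,40),(25,255,255));n=np.zeros_like(m);n[y0:y1,x0:x1]=m[y0:y1,x0:x1]
    n&=((W[...,2]>zt-.005)&(W[...,2]<zt+.005)).astype(np.uint8)*255
    cs,_=cv2.findContours(n,cv2.RETR_EXTERNAL,cv2.CHAIN_APPROX_NONE);c=max(cs,key=cv2.contourArea)[:,0]
    q=np.array([ray('wrist',u,v,zt,ci)[:2] for u,v in c]);return q
E
python3 - <<'E'
from meas import *
import json
ci=json.load(open('pics/w1.json'));p=cv2.imread('pics/w1.png');W=np.load('pics/W1.npy')
q=wedge(p,W,ci)
print(cv2.boxPoints(cv2.minAreaRect((q*1000).astype(np.float32))))
u=q-q.mean(0);a=np.linalg.svd(u)[2][0];a*=np.sign(a[1]);b=np.array([a[1],-a[0]])
s=u@a;w=u@b
print('mean',q.mean(0),'axis yaw',np.degrees(np.arctan2(a[1],a[0])),s.min(),s.max())
lo,hi=s.min(),s.max()
mid=(s>lo+.012)&(s<hi-.008)
for k,sel in(('right',mid&(w>0)),('left',mid&(w<0))):
    f=np.polyfit(s[sel],w[sel],1);print(k,'slope deg',np.degrees(np.arctan(f[0])),f[1])
# bed
hsv=cv2.cvtColor(p,cv2.COLOR_BGR2HSV)
print(hsv[100,243],hsv[160,250],hsv[180,200])
m=cv2.inRange(hsv,(85,30,60),(115,255,255));n=np.zeros_like(m);n[15:180,228:380]=m[15:180,228:380]
n=cv2.morphologyEx(n,cv2.MORPH_OPEN,np.ones((2,2)))
n|=((W[...,2]>.007)&(W[...,2]<.08)&(n>=0)).astype(np.uint8)*255*0
cs,_=cv2.findContours(n,cv2.RETR_EXTERNAL,cv2.CHAIN_APPROX_NONE);c=max(cs,key=cv2.contourArea)
h=cv2.convexHull(c);print(cv2.contourArea(h))
Q=np.array([ray('wrist',*x,.01,ci)[:2] for x in h[:,0]])*1000
R=cv2.minAreaRect(Q.astype(np.float32));print(R,cv2.boxPoints(R))
# knob top
k=W[(hsv[...,2]<70)&(W[...,2]>.058)&(W[...,2]<.068)&(W[...,1]>.02)&(W[...,1]<.12)&(W[...,0]<.55)]
print('knob',len(k),k.mean(0),k.min(0),k.max(0))
# bar and jaw top surfaces
t=W[(abs(W[...,2]-.036)<.0025)&(W[...,0]>.42)&(W[...,0]<.64)&(abs(W[...,1])<.12)]
for y in np.arange(-.06,.08,.02):
    x=np.sort(t[abs(t[:,1]-y)<.003][:,0]*1000);g=np.split(x,np.where(np.diff(x)>4)[0]+1);print(round(y,3),[(round(i[0]),round(i[-1])) for i in g if len(i)>3])
E
```

```text
[[ 407.87036 -294.61072]
 [ 439.0056  -299.469  ]
 [ 455.12427 -196.16919]
 [ 423.989   -191.31091]]
mean [ 0.43318764 -0.24547598] axis yaw 78.25983709087797 -0.052426567577468164 0.05253507250663907
right slope deg -3.4314652402773085 0.01286395942795016
left slope deg 3.8766132184181226 -0.013355302431058168
[100  38 148] [ 99  41 132] [ 15   3 168]
12512.5
((523.7492065429688, -16.82605743408203), (195.74827575683594, 171.5373077392578), 89.87599182128906) [[ 437.76892  -114.514336]
 [ 609.3058   -114.8856  ]
 [ 609.7295     80.86222 ]
 [ 438.19263    81.23348 ]]
knob 193 [0.49406819 0.0620216  0.0624882 ] [0.48631396 0.05434107 0.05824059] [0.5023564  0.06986854 0.06499496]
-0.06 [(585, 600)]
-0.04 [(448, 470), (486, 503), (583, 601)]
-0.02 [(451, 473), (486, 505), (523, 523), (554, 564), (583, 601)]
0.0 [(455, 476), (486, 504), (566, 573), (583, 600)]
0.02 [(458, 479), (486, 505), (534, 569), (584, 601)]
0.04 [(460, 469), (474, 481), (486, 504), (583, 601)]
0.06 [(486, 492), (499, 503), (585, 601)]
0.08 []
```

Converted, 0.189 m / 0.3 = 0.63, 0.185 m / 0.3 = 0.6167.

```bash

python3 goto.py 0.4955 0.062 0.16 0
python3 drive.py '[0.1333,0.0267,0.1567,0,0,0,0.2667,0.0533,0.3133,0,0,0,0.4,0.0833,0.47,0,0,0,0.5333,0.11,0.6167,0,0,0,0.5333,0.11,0.63,0,0,0]' .05 25
python3 goto.py 0.4955 0.062 0.113 0
```

```text
[0.163  0.0344 0.189 ] rot [ 0.0001 -0.0007 -0.0001] t 1.55 F [-1.2  0.1 -0.7] w 0.0853
clock: 2.05
tcp_pos: [0.4947, 0.0553, 0.1584]
orientation: [2.23, 2.212, -0.001]
contact_force: [1.5, -0.3, 0.2]
grip_width: 0.0502
gripper_force: 0.0
[0.0067 0.0008 0.0453] rot [ 0.0002  0.0007 -0.0085] t 2.05 F [ 1.5 -0.3  0.2] w 0.0502
```

Converted, 0.047 m / 0.3 = 0.1567, 0.003 m / 0.3 = 0.01.

```bash

python3 drive.py '[0.0067,0,0.0667,0,0,0,0.01,0.0033,0.1333,0,0,0,0.01,0.0033,0.1567,0,0,0,0.01,0.0033,0.1567,0,0,0]'
python3 drive.py '[0,0,0,0,0,0,0,0,0,0,0,0,0,0,0,0,0,0,0,0,0,0,0,0]' .012 25
python3 goto.py 0.4955 0.062 0.113 0
python3 drive.py '[0,0.0133,0,0,0,0,0,0.0267,0,0,0,0,0,0.0367,0,0,0,0,0,0.0433,0,0,0,0]'
python3 goto.py 0.5135 0.062 0.113 0
```

```text
clock: 2.45
tcp_pos: [0.4949, 0.0575, 0.112]
orientation: [-2.229, -2.213, 0.004]
contact_force: [0.1, -0.8, 0.7]
grip_width: 0.05
gripper_force: 0.0
clock: 2.85
tcp_pos: [0.496, 0.0584, 0.1139]
orientation: [2.228, 2.213, 0.001]
contact_force: [-1.0, -1.2, 6.8]
grip_width: 0.0166
gripper_force: 24.6
[ 0.0036 -0.0006  0.0009] rot [ 0.0017  0.0006 -0.0066] t 2.85 F [-1.  -1.2  6.8] w 0.0166
clock: 3.25
tcp_pos: [0.5091, 0.0584, 0.1139]
orientation: [2.228, 2.213, 0.001]
contact_force: [-1.1, -2.0, 8.3]
grip_width: 0.0164
gripper_force: 24.6
[0.0037 0.0044 0.0009] rot [ 0.0014  0.0007 -0.0066] t 3.25 F [-1.1 -2.   8.3] w 0.0164
```

Converted, 0.002 m / 0.3 = 0.0067, 0.001 m / 0.3 = 0.0033.

```bash

for i in 1 2; do python3 drive.py '[0,0.0033,0,0,0,0,0,0.0067,0,0,0,0]' | grep -E 'tcp|contact'; done
python3 drive.py '[0,0.0033,0,0,0,0,0,0.0033,0,0,0,0]' | grep -E 'tcp|contact'
```

```text
tcp_pos: [0.511, 0.0583, 0.114]
contact_force: [-1.7, -2.0, 7.0]
tcp_pos: [0.512, 0.0584, 0.1139]
contact_force: [-6.8, -1.2, 13.6]
tcp_pos: [0.5122, 0.0584, 0.1139]
contact_force: [-7.6, -1.1, 14.0]
```

Converted, 0.0015 m / 0.3 = 0.005, 0.001 m / 0.3 = 0.0033.

```bash

for i in 1 2 3; do python3 drive.py '[0,0.0033,0,0,0,0,0,0.005,0,0,0,0]' | grep -E 'tcp|contact'; done
python3 - <<'E'
from h import *
a,_=grab('scene','s2');b,_=grab('side','d2')
cv2.imwrite('pics/c2.png',np.hstack([cv2.resize(b[170:240,205:290],(425,350),interpolation=2),cv2.resize(a[180:250,195:305],(375,350),interpolation=2)]))
E
```

```text
tcp_pos: [0.5124, 0.0585, 0.1138]
contact_force: [-13.7, -1.8, 20.4]
tcp_pos: [0.5127, 0.0585, 0.1137]
contact_force: [-16.9, -1.6, 25.5]
tcp_pos: [0.5129, 0.0586, 0.1136]
contact_force: [-21.6, -1.2, 29.9]
```

View pics/c2.png

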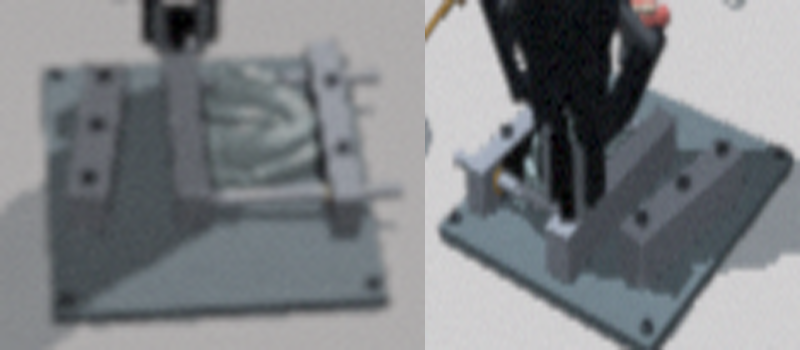

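The side crop shows the bar face against the cast heel and the cast against the fixed jaw, at about (205–315, 60–185) in the crop. I'll ease off, release, and measure from above.

Converted, -0.006 m / 0.3 = -0.02, -0.004 m / 0.3 = -0.0133.

```bash

python3 drive.py '[0,-0.0133,0,0,0,0,0,-0.02,0,0,0,0]'| grep -E 'tcp|contact'
python3 drive.py '[0,0,0,0,0,0,0,0,0,0,0,0,0,0,-0.1,0,0,0,0,0,-0.2333,0,0,0,0,0,-0.3667,0,0,0]' .05
python3 drive.py '[-0.1,0,-0.1333,0,0,0,-0.2333,0,-0.2333,0,0,0,-0.3667,0,-0.3333,0,0,0,-0.3667,0,-0.3333,0,0,0]'
python3 - <<'E'
from meas import *
ci=camrig.camera_info('wrist');p,d=grab('wrist','w2');W=world('wrist',d,ci)
t=W[(abs(W[...,2]-.036)<.0025)&(W[...,0]>.42)&(W[...,0]<.64)&(abs(W[...,1])<.12)]
for y in np.arange(-.06,.08,.02):
    x=np.sort(t[abs(t[:,1]-y)<.003][:,0]*1000);g=np.split(x,np.where(np.diff(x)>4)[0]+1);print(round(y,3),[(round(i[0]),round(i[-1])) for i in g if len(i)>3])
cv2.imwrite('pics/w2c.png',cv2.resize(p[40:260,180:420],(654,600),interpolation=2))
E
```

```text
tcp_pos: [0.5116, 0.0584, 0.1139]
contact_force: [0.5, -1.0, 4.1]
clock: 5.25
tcp_pos: [0.5118, 0.0588, 0.2238]
orientation: [-2.227, -2.214, 0.001]
contact_force: [1.2, 0.4, 0.3]
grip_width: 0.0499
gripper_force: 0.0
clock: 5.65
tcp_pos: [0.5131, -0.0576, 0.3268]
orientation: [2.233, 2.199, 0.004]
contact_force: [-0.3, 0.2, -0.7]
grip_width: 0.0502
gripper_force: 0.0
-0.06 [(586, 601)]
-0.04 [(448, 471), (504, 523), (584, 601)]
-0.02 [(451, 473), (504, 523), (561, 569), (584, 601)]
0.0 [(455, 462), (468, 477), (504, 523), (570, 578), (583, 601)]
0.02 [(458, 479), (505, 523), (532, 535), (541, 575), (584, 601)]
0.04 [(460, 482), (504, 523), (584, 601)]
0.06 [(504, 507), (520, 521), (585, 601)]
0.08 []
```

View pics/w2c.png

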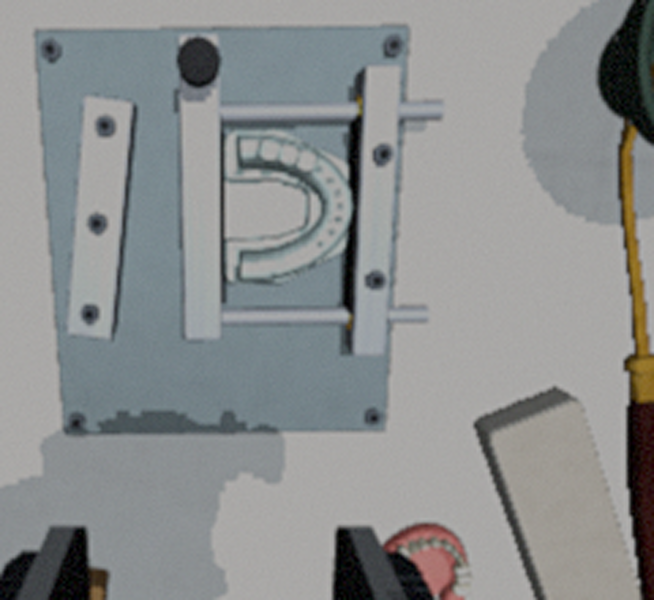

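The crop shows the bar rear face straight at about x=185–220 px, the cast heel on the bar's front face at 225, and its front at 352 on the jaw. Depth puts the bar rear at x=0.504, which is vice −35 mm, so the cast is clamped. Next is the wedge.

Converted, -0.215 m / 0.3 = -0.7167, -0.088 m / 0.3 = -0.2933, 0.15 rad / 3.1416 = 0.0477.

```bash

python3 goto.py 0.426 -0.279 0.16 -8.6
python3 drive.py '[-0.15,-0.0567,0.1,0,0,0.0127,-0.2933,-0.1133,0.2,0,0,0.0255,-0.4333,-0.1667,0.3,0,0,0.035,-0.5833,-0.2267,0.4,0,0,0.0477,-0.7167,-0.2733,0.5,0,0,0.0477]' .06 40
python3 goto.py 0.426 -0.279 0.12 -8.6
```

```text
[-0.2254 -0.0842  0.1647] rot [0.0042 0.0011 0.1379] t 5.7 F [ 0.8  1.4 -0.5] w 0.05
clock: 6.2
tcp_pos: [0.4345, -0.2464, 0.1852]
orientation: [-2.386, -2.042, -0.001]
contact_force: [1.0, -0.1, -0.2]
grip_width: 0.0595
gripper_force: 0.0
[-0.0336 -0.0034  0.0652] rot [-0.0004 -0.0008 -0.0047] t 6.2 F [ 1.  -0.1 -0.2] w 0.0595
```

Converted, 0.04 m / 0.3 = 0.1333, 0.02 m / 0.3 = 0.0667.

```bash

python3 drive.py '[0,0,0,0,0,0,-0.03,0,0.0667,0,0,0,-0.03,0,0.1333,0,0,0,-0.03,0,0.1333,0,0,0]' | grep tcp
python3 goto.py 0.426 -0.279 0.12 -8.6
python3 - <<'E'
from meas import *
ci=camrig.camera_info('wrist');p,d=grab('wrist','w3');W=world('wrist',d,ci)
try:
    q=wedge(p,W,ci,x0=0,x1=512,y0=0,y1=384);R=cv2.minAreaRect((q*1000).astype(np.float32));print(R,cv2.boxPoints(R))
except Exception as e: print(e)
E
```

```text
tcp_pos: [0.4328, -0.2532, 0.1444]
[-0.0266 -0.0026  0.0243] rot [-0.0047 -0.0029 -0.004 ] t 6.6 F [-0.4 -0.  -0.4] w 0.0604
((431.2394714355469, -246.60552978515625), (102.81452178955078, 31.848081588745117), 81.37293243408203) [[ 407.7844  -295.0425 ]
 [ 439.27213 -299.8198 ]
 [ 454.69455 -198.16855]
 [ 423.20682 -193.39127]]
```

Converted, 0.06 m / 0.3 = 0.2, 0.05 m / 0.3 = 0.1667.

```bash

python3 drive.py '[-0.0667,-0.0067,0.0333,0,0,0,-0.09,-0.0083,0.1,0,0,0,-0.09,-0.0083,0.1667,0,0,0,-0.09,-0.0083,0.2,0,0,0,-0.09,-0.0083,0.2,0,0,0]' | grep -E 'tcp|cont'
python3 goto.py 0.4262 -0.2796 0.077 -8.6
```

```text
tcp_pos: [0.4272, -0.2807, 0.0865]
contact_force: [-0.4, -0.5, 1.2]
[ 0.0009 -0.0012  0.0095] rot [-0.0012 -0.0011 -0.0045] t 7.15 F [-0.4 -0.5  1.2] w 0.0601
```

Converted, 0.0085 m / 0.3 = 0.0283, 0.006 m / 0.3 = 0.02.

```bash

python3 drive.py '[0,-0.0033,0.02,0,0,0,0,-0.0033,0.0283,0,0,0,0,-0.0033,0.0283,0,0,0]' | grep -E 'tcp|cont'
python3 drive.py '[0,0,0,0,0,0,0,0,0,0,0,0,0,0,0,0,0,0,0,0,0,0,0,0]' .025 40
python3 goto.py 0.4262 -0.2796 0.077 -8.6
```

```text
tcp_pos: [0.4262, -0.2816, 0.0786]
contact_force: [0.2, 0.0, -0.3]
clock: 7.85
tcp_pos: [0.4263, -0.2818, 0.0788]
orientation: [2.387, 2.041, 0.0]
contact_force: [-0.8, 0.9, 6.1]
grip_width: 0.031
gripper_force: 40.4
[ 0.0022 -0.0005  0.0018] rot [ 0.0007  0.0004 -0.006 ] t 7.85 F [-0.8  0.9  6.1] w 0.031
```

Converted, -0.06 m / 0.3 = -0.2, -0.04 m / 0.3 = -0.1333.

```bash

python3 drive.py '[0,0,-0.0333,0,0,0,0,0,-0.1333,0,0,0,0,0,-0.2,0,0,0,0,0,-0.2,0,0,0]' | grep -E 'tcp|cont|grip'
python3 goto.py 0.4862 -0.17 0.14 -0.1
```

```text
tcp_pos: [0.4275, -0.2824, 0.1412]
contact_force: [1.9, 0.3, -0.7]
grip_width: 0.0311
gripper_force: 39.9
[0.1202 0.0405 0.0011] rot [ 0.0045  0.0023 -0.1545] t 8.25 F [ 1.9  0.3 -0.7] w 0.0311
```

Converted, 0.12 m / 0.3 = 0.4, 0.09 m / 0.3 = 0.3, -0.155 rad / 3.1416 = -0.0493.

```bash

python3 drive.py '[0.1,0.0333,0,0,0,-0.0127,0.2,0.0667,0,0,0,-0.0255,0.3,0.1,0,0,0,-0.0382,0.4,0.135,0,0,0,-0.0493,0.4,0.135,0,0,0,-0.0493]' | grep -E 'tcp|cont|grip'
python3 drive.py '[0,0,0,0,0,0,0,0,0,0,0,0]' | grep -E 'tcp'
python3 goto.py 0.4862 -0.17 0.0915 -0.1
python3 - <<'E'
from meas import *
from h import *
o=r.get_obs();ci=camrig.camera_info('wrist');p,d=grab('wrist','w4');W=world('wrist',d,ci)
z=o['tcp_pos'][2]-.0788+.022;print('z',z)
q=wedge(p,W,ci,zt=z,x0=150,x1=370,y0=100,y1=384)
u=(q-o['tcp_pos'][:2])*1000;R=cv2.minAreaRect(u.astype(np.float32));print(R);print(cv2.boxPoints(R).round(1))
s=u[(u[:,0]>0)&(u[:,1]>15)&(u[:,1]<75)];f=np.polyfit(s[:,1],s[:,0],1);print('straight side deg',np.degrees(np.arctan(f[0])),f, len(s))
cv2.imwrite('pics/w4c.png',p)
E
```

```text
tcp_pos: [0.4867, -0.1645, 0.1383]
contact_force: [-0.6, 0.2, -0.3]
grip_width: 0.031
gripper_force: 39.8
tcp_pos: [0.4838, -0.1704, 0.1379]
[0.0004 0.0024 0.0464] rot [-0.0014  0.0004 -0.0009] t 8.95 F [ 0.6  0.9 -0.8] w 0.0311
z 0.08106932820348675
((0.8351192474365234, 30.619287490844727), (93.26769256591797, 31.261947631835938), 89.90528869628906)
[[-14.9 -16. ]
 [ 16.4 -16. ]
 [ 16.5  77.2]
 [-14.7  77.3]]
straight side deg -0.2151793465143794 [-3.75560574e-03  1.60567742e+01] 126
```

View pics/w4c.png

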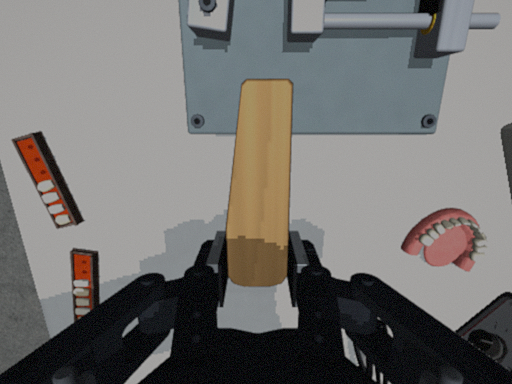

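The picture shows the wedge gripped by its tail, pointing at the mouth, with its nose at (268,80). I'll check the pitch from depth.

```bash

python3 - <<'E'
from h import *
o=r.get_obs();ci=camrig.camera_info('wrist');W=world('wrist',np.load('pics/w4.npy'),ci)
for v in range(82,280,22): print(v,W[v,266].round(4),(W[v,266]-o['tcp_pos'])[1].round(4))
E
```

```text
82 [ 0.4887 -0.0861  0.08  ] 0.0846
104 [ 0.4888 -0.095   0.0796] 0.0756
126 [ 0.4888 -0.1043  0.0815] 0.0663
148 [ 0.4888 -0.1139  0.0821] 0.0567
170 [ 0.4889 -0.1244  0.0807] 0.0463
192 [ 0.489  -0.1352  0.0803] 0.0354
214 [ 0.4891 -0.1465  0.0804] 0.0242
236 [ 0.4891 -0.158   0.0813] 0.0127
258 [ 0.4892 -0.1707  0.0808] -0.0
```

Converted, 0.046 m / 0.3 = 0.1533, 0.04 m / 0.3 = 0.1333.

```bash

python3 drive.py '[0,0.005,0.0667,0,0,0,0,0.0073,0.1333,0,0,0,0,0.0073,0.1533,0,0,0,0,0.0073,0.1533,0,0,0]' | grep -E 'tcp|cont'
python3 goto.py 0.4862 -0.108 0.0905 -0.1
```

```text
tcp_pos: [0.4859, -0.17, 0.0916]
contact_force: [-0.5, -0.4, 0.2]
[0.062  0.0001 0.0011] rot [-0.0022 -0.0003 -0.0007] t 9.4 F [-0.5 -0.4  0.2] w 0.0311
```

Converted, 0.062 m / 0.3 = 0.2067, 0.055 m / 0.3 = 0.1833.

```bash

python3 drive.py '[0.0667,0,0,0,0,0,0.1333,0,0,0,0,0,0.1833,0,0,0,0,0,0.2067,0,0,0,0,0,0.2067,0,0,0,0,0]' | grep -E 'tcp|cont'
python3 drive.py '[0,0,0.0033,0,0,0,0,0,0.0033,0,0,0]' | grep -E 'tcp|cont'
python3 goto.py 0.4862 -0.108 0.0895 -0.1
```

```text
tcp_pos: [0.4865, -0.1066, 0.0928]
contact_force: [-3.2, 0.9, -0.1]
tcp_pos: [0.4864, -0.1079, 0.0912]
contact_force: [-3.8, 1.3, 0.9]
[-0.0001 -0.0002  0.0017] rot [-0.0011  0.0001  0.0001] t 10.1 F [-3.8  1.3  0.9] w 0.031
```

Converted, 0.0018 m / 0.3 = 0.006, -0.001 m / 0.3 = -0.0033.

```bash

python3 drive.py '[0,-0.0033,0.0033,0,0,0,0,-0.0033,0.006,0,0,0,0,-0.0033,0.006,0,0,0]' | grep -E 'tcp|cont'
python3 goto.py 0.4862 -0.108 0.0895 -0.1
python3 drive.py '[0,0,0,0,0,0,0,0,0,0,0,0,0,0,-0.1,0,0,0,0,0,-0.2333,0,0,0,0,0,-0.3,0,0,0]' .06
python3 - <<'E'
from h import *
o=r.get_obs();ci=camrig.camera_info('wrist');p,d=grab('wrist','w5');W=world('wrist',d,ci);b,_=grab('side','d5')
cv2.imwrite('pics/c5.png',np.hstack([cv2.resize(p,(480,360)),cv2.resize(b[170:250,205:290],(320,360),interpolation=2)]))
E
```

```text
tcp_pos: [0.4862, -0.1081, 0.0895]
contact_force: [-2.0, -0.5, 0.6]
[ 0.0001 -0.      0.    ] rot [ 0.0005  0.0004 -0.0002] t 10.4 F [-2.  -0.5  0.6] w 0.031
clock: 10.9
tcp_pos: [0.4876, -0.1072, 0.1824]
orientation: [2.22, 2.218, 0.005]
contact_force: [1.4, 1.0, 0.1]
grip_width: 0.06
gripper_force: 0.0
```

View pics/c5.png

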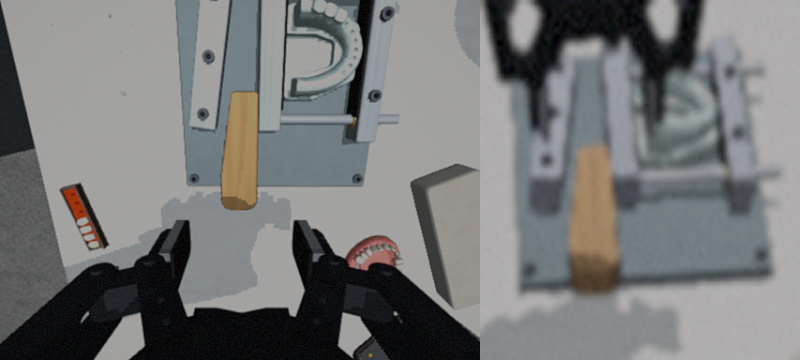

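The picture shows the wedge nose in the channel beside the bar at (245,95), and the thick end free at (240,205). Next I'll back away, close the fingers and lower behind the thick end.

Converted, -0.06 m / 0.3 = -0.2, 0.05 m / 0.3 = 0.1667.

```bash

python3 drive.py '[-0.1,0,0,0,0,0,-0.2,0,0,0,0,0,-0.2,0,0.0667,0,0,0,-0.2,0,0.1667,0,0,0,-0.2,0,0.1667,0,0,0]' 0 30 | grep -E 'tcp|cont|grip'
python3 goto.py 0.487 -0.165 0.089 -0.1
```

```text
tcp_pos: [0.4836, -0.1671, 0.1261]
contact_force: [-1.4, 0.9, -0.1]
grip_width: 0.0
gripper_force: 0.0
[0.002  0.0037 0.0371] rot [-0.0062 -0.0021  0.0005] t 11.5 F [-1.4  0.9 -0.1] w 0.0
```

Converted, 0.041 m / 0.3 = 0.1367, 0.03 m / 0.3 = 0.1.

```bash

python3 drive.py '[0,0.0033,0.1,0,0,0,0,0.0033,0.1367,0,0,0,0,0.0033,0.1367,0,0,0]' | grep -E 'tcp|cont|grip'
python3 goto.py 0.487 -0.135 0.089 -0.1
python3 drive.py '[0.0667,0,0,0,0,0,0.1,0,0,0,0,0,0.1333,0,0,0,0,0,0.1667,0,0,0,0,0,0.1667,0,0,0,0,0]' | grep -E 'tcp|cont|grip'
python3 goto.py 0.487 -0.08 0.089 -0.1
```

```text
tcp_pos: [0.4861, -0.1669, 0.0877]
contact_force: [0.3, -0.2, -0.8]
grip_width: -0.0
gripper_force: 0.0
[ 0.0319  0.0009 -0.0013] rot [-0.0028 -0.0009  0.0014] t 11.8 F [ 0.3 -0.2 -0.8] w -0.0
tcp_pos: [0.4873, -0.1158, 0.089]
contact_force: [-0.0, -0.5, -0.8]
grip_width: 0.0001
gripper_force: 0.0
[ 0.0358 -0.0002  0.    ] rot [ 0.0007 -0.0004  0.003 ] t 12.3 F [-0.  -0.5 -0.8] w 0.0001
```

Converted, 0.03 m / 0.3 = 0.1, 0.028 m / 0.3 = 0.0933.

```bash

python3 drive.py '[0.0333,0,0,0,0,0,0.0667,0,0,0,0,0,0.0933,0,0,0,0,0,0.1,0,0,0,0,0]' | grep -E 'tcp|cont|grip'
python3 drive.py '[0.0067,0,0,0,0,0,0.0133,0,0,0,0,0]' | grep -E 'tcp|cont'
python3 drive.py '[0.0033,0,0,0,0,0,0.0067,0,0,0,0,0]' | grep -E 'tcp|cont'
```

```text
tcp_pos: [0.487, -0.0859, 0.0886]
contact_force: [0.3, -1.0, 0.6]
grip_width: 0.0002
gripper_force: 0.2
tcp_pos: [0.487, -0.0835, 0.0885]
contact_force: [0.0, -0.8, 0.7]
tcp_pos: [0.487, -0.0816, 0.0885]
contact_force: [1.3, -0.7, -0.3]
```

Converted, 0.002 m / 0.3 = 0.0067, 0.001 m / 0.3 = 0.0033.

```bash

for i in 1 2 3; do python3 drive.py '[0.0033,0,0,0,0,0,0.0067,0,0,0,0,0]' | grep -E 'tcp|cont'; done
```

```text
tcp_pos: [0.487, -0.0794, 0.0885]
contact_force: [0.2, -0.3, -0.1]
tcp_pos: [0.487, -0.0774, 0.0885]
contact_force: [0.8, -0.7, 0.8]
tcp_pos: [0.4871, -0.0762, 0.0886]
contact_force: [1.9, -5.4, 0.1]
```

Resistance is starting. I'll press on to about 20 N in small steps.

Converted, 0.001 m / 0.3 = 0.0033.

```bash

for i in 1 2; do python3 drive.py '[0.0033,0,0,0,0,0,0.0033,0,0,0,0,0]' | grep -E 'tcp|cont'; done
```

```text
tcp_pos: [0.4872, -0.0757, 0.0887]
contact_force: [0.3, -5.8, -0.4]
tcp_pos: [0.4872, -0.0753, 0.0887]
contact_force: [1.8, -6.8, 0.4]
```

Converted, 0.0015 m / 0.3 = 0.005.

```bash

for i in 1 2 3; do python3 drive.py '[0.005,0,0,0,0,0,0.005,0,0,0,0,0]' | grep -E 'tcp|cont'; done
```

```text
tcp_pos: [0.4873, -0.0746, 0.0887]
contact_force: [1.3, -9.2, 0.3]
tcp_pos: [0.4873, -0.0741, 0.0888]
contact_force: [2.1, -12.3, 0.3]
tcp_pos: [0.4874, -0.0737, 0.0888]
contact_force: [1.7, -13.6, 0.4]
```

```bash

for i in 1 2; do python3 drive.py '[0.0067,0,0,0,0,0,0.0067,0,0,0,0,0]' | grep -E 'tcp|cont'; done
```

```text
tcp_pos: [0.4874, -0.0731, 0.0889]
contact_force: [2.3, -18.8, -0.0]
tcp_pos: [0.4875, -0.0726, 0.0889]
contact_force: [2.5, -22.8, 0.4]
```

Converted, -0.08 m / 0.3 = -0.2667, -0.06 m / 0.3 = -0.2.

```bash

python3 drive.py '[-0.0333,0,0,0,0,0,-0.1,0,0,0,0,0,-0.2,0,0,0,0,0,-0.2667,0,-0.1333,0,0,0,-0.2667,0,-0.2667,0,0,0]' | grep -E 'tcp|cont'
python3 drive.py '[0,0,-0.1667,0,0,0,0.1,0,-0.3333,0,0,0,0.2,0,-0.4667,0,0,0,0.2,0,-0.4667,0,0,0,0.2,0,-0.4667,0,0,0]' | grep -E 'tcp|cont'
python3 - <<'E'
from h import *
o=r.get_obs();ci=camrig.camera_info('wrist');p,d=grab('wrist','w6');W=world('wrist',d,ci);b,_=grab('side','d6')
h=cv2.cvtColor(p,cv2.COLOR_BGR2HSV);m=cv2.inRange(h,(8,60,40),(25,255,255))>0
q=W[m&(abs(W[...,2]-.032)<.006)&(W[...,0]>.46)&(W[...,0]<.51)&(W[...,1]<.06)&(W[...,1]>-.15)];print(len(q),q.min(0),q.max(0),np.median(q[:,2]),'vice y',(q[:,1].min()+.0028)*1e3,(q[:,1].max()+.0028)*1e3)
t=W[(abs(W[...,2]-.036)<.0025)&(W[...,0]>.42)&(W[...,0]<.64)]
for y in(-.04,0,.04):
    x=np.sort(t[abs(t[:,1]-y)<.003][:,0]*1000);g=np.split(x,np.where(np.diff(x)>2)[0]+1);print(y,[(round(i[0]),round(i[-1])) for i in g if len(i)>3])
cv2.imwrite('pics/c6.png',np.hstack([cv2.resize(p,(480,360)),cv2.resize(b[170:250,205:290],(320,360),interpolation=2)]))
E
```

```text
tcp_pos: [0.4857, -0.1474, 0.1683]
contact_force: [1.0, -0.7, 0.6]
tcp_pos: [0.4875, -0.0834, 0.3099]
contact_force: [-0.5, -0.2, -0.4]
2068 [ 0.47159736 -0.06168564  0.02887588] [0.50336488 0.04034211 0.03540474] 0.031702595249961524 vice y -58.88564158249585 43.14211271608574
-0.04 [(449, 470), (505, 523), (583, 601)]
0 [(455, 461), (468, 476), (504, 523), (570, 578), (583, 601)]
0.04 [(461, 467), (474, 482), (505, 522), (583, 601)]
```

View pics/c6.png

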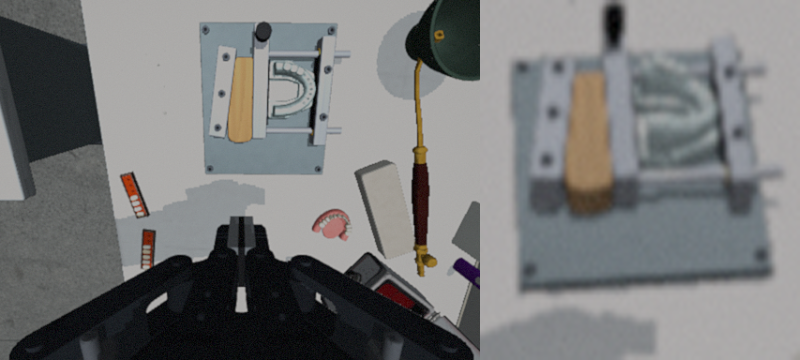

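The wedge is fully seated in the channel, flat and tight to the bar, with its nose at vice y of about +43 mm, inside the jammed range. The bar is still at the clamped position and the bystanders have not moved. The robot is clear of everything.

```bash
python3 -c "
from bench import r, camrig, hand_in
print(hand_in())"
```

```text
the job is handed in; nothing more can be done
None
```

I handed the job in: the cast is clamped flush between the bar and the fixed jaw, and the wedge is jammed behind the bar (pressed to about 23 N, nose near vice y +43 mm). The hand-in printed no verdict.

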